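# Rack the cleaned hydraulic cylinder parts for reassembly

### The arm

A 6-joint arm with a two-finger parallel gripper is mounted at the origin on the work surface. World frame = base frame: x ahead of the robot, y to its left, z up, the work surface at z = 0. Lengths are in m, angles in rad, forces in N, time in s.
With the tool pointing down it reaches from about 0.35 to 0.875 m from the base axis. Payload 4.2 kg.
Tool frame: the origin (TCP) lies at the very end of the fingers, on their centre line; the grasp point (between the pads) lies r.tcp_to_grasp behind it (r.tcp_to_grasp is the distance from the TCP to the grasp point, in m); z points along the fingers, y is the line along which they close (so a half turn about z gives the same grasp; the last joint's range is limited). The gripper opens to 87 mm and grips with 3 to 60 N. Pads are 19 mm wide; open, the fingers measure 117 mm over their backs; the gripper's body (75 mm by 190 mm) begins 51 mm behind the grasp point.
Start: joints at [1.384, 0.385, 0.008, 0, -1.194, -0.259], TCP at [0.269, 0.564, 0.223] pointing down, gripper open.
Joint ranges: [-3.14, 3.14], [-1.21, 2.06], [-1.07, 1.41], [-3.16, 2.05], [-2.99, -0.16], [-3.1, 3.1]. Speed limits (rad/s): [2.79, 2.79, 3.14, 3.14, 3.14, 3.14].

### API

Orientations are given as a unit quaternion [x, y, z, w].
In Python, from plant import r gives the robot as it stands. The module is installed in compiled form; this text tells all that it offers.
- The arm moves only by the tool play_rows, never from a script. Its argument "rows" is a list that holds one entry, the list of rows, each a list of 6 numbers: the shift along the world's x, y, z normalised to -1 to 1, where 1 is 0.4 m, then the turn, a rotation vector about the world's x, y, z normalised to -1 to 1, where 1 is 45 degrees. In form: [[[dx, dy, dz, ax, ay, az], ...]]. A call has 1 to 5 rows; each row is the pose to reach, as a shift and turn from the pose commanded when the call began; what a row does not reach only later rows make up. A row lasts 1/8 s, in which the tool goes at most 62.5 mm and 10.7 degrees, less where a joint would pass 70% of its speed; a pose out of reach is approached as far as the arm can. A call with a number of a shift or a turn outside -1 to 1 is refused whole. A call with a gripper value outside its range is refused whole. "grip" is the closure, from 0 (fully open) to 1 (shut), set as the call begins (left out, the last holds). The fingers move at their own pace and stop on an object; "grip_force" is the grip in N (left out, the last holds). Time passes only in rows, so rows that repeat a pose let the fingers close. It gives the time, the measured TCP pose, the force, the opening and the grip force at its end, in the units of the state.
- r.read_state(): the state, without advancing time (a new reading comes with each control period).
- r.camera(name): name is "side" or "top" or "wrist"; returns the picture (480x640x3 uint8, blue, green, red); there is no depth.
- r.calibration(name): a dict with "camera_matrix" (3x3 intrinsics, pixels), "k1" (the pictures are not rectified: a ray, as slopes to the right and down, at radius r is drawn at 1 + k1 r^2 times it, then the intrinsics apply), "cam_to_world" (4x4, takes a point from camera to world coordinates). Camera axes: x right, y down, z forward; pixel columns grow to the right and rows downward; lengths in m; the calibration is good to about 2 mm. A picture is of the moment at which its call begins: read the wrist's pose just before it. calibration takes no time and is no camera call; for the wrist camera it gives the pose at the moment of the call.
- r.job_done(): hands the job in; it is judged then, once.
The state is a dict: "clock": time; "q": joint angles; "dq": joint speeds; "joint_efforts": joint torques, N m; "ee_pos": TCP position; "eef_rot": TCP orientation; "force": force on the tool from outside, world axes, zero at the start; "ft_torque": the same for the moment, N m; "gripper_width": opening from 0.0 (shut) to 1.0 (fully open); "finger_force": force on a finger pad.
Only numpy, scipy, OpenCV 4.12 (cv2) and the standard library are available. Lean on these libraries where they do the work, as an engineer would, in place of code of your own. Each camera call takes 0.05 s, during which the arm holds its last target. There are 200 camera calls.

### The job

Rack the four cleaned steel cylinder parts in their holders, ready for reassembly: set the bearing cup, open end up, into the bored block and twist it down against the friction of the sprung pads until it bottoms out; put the wide collar over the thick post and the narrow collar over the thin post, each flat down on its base; and lay the link flat in the cradle between the end stops. Leave the grease jar standing where it is.

Things in the scene. Friction and masses are not known exactly. Their poses are not given: they have to be found in the camera images.
- cup: Bearing cup: a plain steel round cup, open at the top, outer diameter 50 mm, height 60 mm, wall 4 mm; the foot tapers to 42 mm diameter over its lowest 8 mm. Starts standing upright on the table, 0.21 to 0.36 kg. Origin: centre of its underside; z up out of its mouth.
- wide_collar: Wide collar: a flat steel ring, outer diameter 60 mm, bore 40 mm, height 28 mm, lying flat on the table, 0.21 to 0.36 kg. Origin: centre of its underside; z along its axis, up. Either face may be down at the end.
- narrow_collar: Narrow collar: a smaller, thick-walled steel ring, outer diameter 42 mm, bore 22 mm, height 28 mm, lying flat on the table, 0.12 to 0.21 kg. Origin: centre of its underside; z along its axis, up. Either face may be down at the end.
- link: Link: a flat steel bar with rounded eyes (brass bushes) at both ends, 110 mm long (along its x), 28 mm wide at the eyes and 22 mm wide in the middle (along its y), 20 mm thick, lying flat on the table at any yaw, 0.22 to 0.39 kg. Origin: centre of its underside; z up. It may lie either way round.
- bore_block: Cup holder: fixed aluminium block 90 x 90 mm, 40 high, with a blind round bore in its top, 57 mm wide, 28 deep (floor 12 above the table). Four black sprung pads on its x and y sides, noses 23.5 mm from the axis and 14 above the floor, give way up to 5 mm and rub: the cup needs about 5 to 12 N, eased by twisting. Seated, it stands 32 mm proud. Origin: centre of underside; z up along the bore.
- thick_post: Stand of the wide collar: a fixed round grey base, 80 mm diameter and 8 mm thick, with a post of 28 mm diameter in the middle, whose tapered top is 42 mm above the table. Origin: centre of the base's underside; z up along the post.
- thin_post: Stand of the narrow collar: a fixed round grey base, 68 mm diameter and 8 mm thick, with a post of 10 mm diameter in the middle, whose tapered top is 42 mm above the table. Origin: centre of the base's underside; z up along the post.
- cradle: Cradle of the link: a fixed aluminium plate 136 mm long (along its x), 60 mm wide (y), 6 mm thick, with a dark U-shaped stop at each end, 14 mm higher than the plate; inside the stops there are 126 mm lengthwise and 44 mm across. The middle 90 mm of the long sides is open, room for fingers. Origin: centre of the plate's underside; z up.
- grease_jar: Grease jar: a closed amber glass jar with a black cap, 56 mm diameter, 62 mm high, standing loose among the parts; it is to be left alone. Origin: centre of its underside; z up.

How it is judged:
By the outcome, as a careful person would: the job done as asked, in the order asked, and still so for the second after the job is handed in, with the robot touching nothing.
It also fails if it takes over 125 s, if anything falls off the work surface, if the arm or the gripper's body presses on something with over 40 N, if the wrist force passes 120 N, or if a joint passes its speed limit or range.

## Working session

There is one attempt and no reset: what is moved stays moved. The work goes in short steps, Python scripts to look and compute and a tool call to move; the robot and the scene stay as the last step left them, time stands still between calls to the robot, and variables do not carry over. Pictures are saved under pics/ and viewed, at most 14 in all, crops included, and the job is handed in when it is done.

Besides the shell and the picture viewer there is one more tool, called after "Call:" as name([rows], argument=value, ...), one row to a line, values as JSON. play_rows: Moves the arm, as the interface text tells. Its arguments: {"type":"object","properties":{"rows":{"type":"array"},"grip":{"type":"number"},"grip_force":{"type":"number"}},"required":["rows"]}

```bash
mkdir -p pics; cat > h.py <<'E'
import numpy as np, cv2
from plant import r
def ray(name,uv,cal=None):
    c=cal or r.calibration(name); K=np.array(c["camera_matrix"]);T=np.array(c["cam_to_world"])
    p=cv2.undistortPoints(np.array(uv,float).reshape(-1,1,2),K,None) if False else None
    d=np.array([(uv[0]-K[0,2])/K[0,0],(uv[1]-K[1,2])/K[1,1]]);s=d.copy()
    for _ in range(20): s=d/(1+c["k1"]*(s@s))
    return T[:3,3],T[:3,:3]@np.array([s[0],s[1],1])
def onz(name,uv,z,cal=None):
    o,d=ray(name,uv,cal); return (o+d*(z-o[2])/d[2])
E
python3 - <<'E'
from h import *
s=r.read_state();print(s["clock"],s["ee_pos"],s["eef_rot"],s["gripper_width"],r.tcp_to_grasp)
for n in("top","side","wrist"):
    c=r.calibration(n);print(n,np.round(c["camera_matrix"],1).tolist(),c["k1"],np.round(c["cam_to_world"],3).tolist())
    cv2.imwrite(f"pics/{n}0.png",r.camera(n))
E
```

```text
0.0 [0.26920138 0.56338634 0.22146695] [ 9.75240592e-01 -2.21143888e-01 -2.09136046e-04  1.06039919e-03] 0.9958932645227516 0.0187
top [[454.4, 0.0, 311.2], [0.0, 454.4, 242.7], [0.0, 0.0, 1.0]] -0.027180580178667764 [[0.005, -0.982, 0.19, 0.308], [-1.0, -0.009, -0.019, 0.006], [0.021, -0.19, -0.982, 1.155], [0.0, 0.0, 0.0, 1.0]]
side [[544.3, 0.0, 320.0], [0.0, 544.3, 237.1], [0.0, 0.0, 1.0]] 0.02063015778773224 [[0.825, -0.285, 0.488, -0.028], [-0.565, -0.398, 0.723, -0.81], [-0.012, -0.872, -0.489, 0.566], [0.0, 0.0, 0.0, 1.0]]
wrist [[338.2, 0.0, 319.0], [0.0, 338.2, 243.5], [0.0, 0.0, 1.0]] -0.06333904388173613 [[-0.432, -0.864, -0.259, 0.341], [-0.902, 0.414, 0.121, 0.529], [0.003, 0.286, -0.958, 0.384], [0.0, 0.0, 0.0, 1.0]]
```

View pics/top0.png

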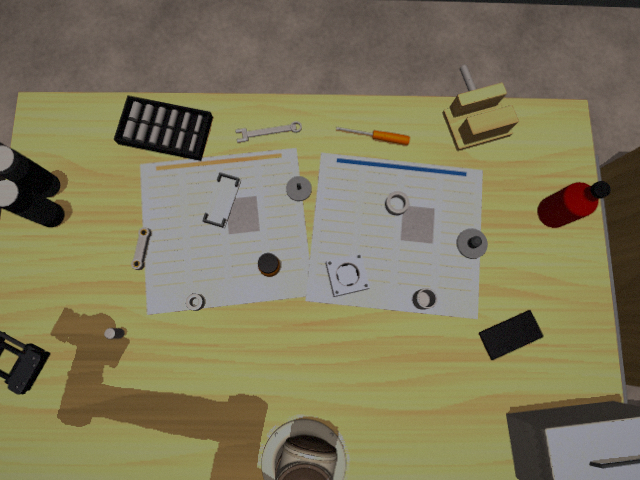

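View pics/side0.png

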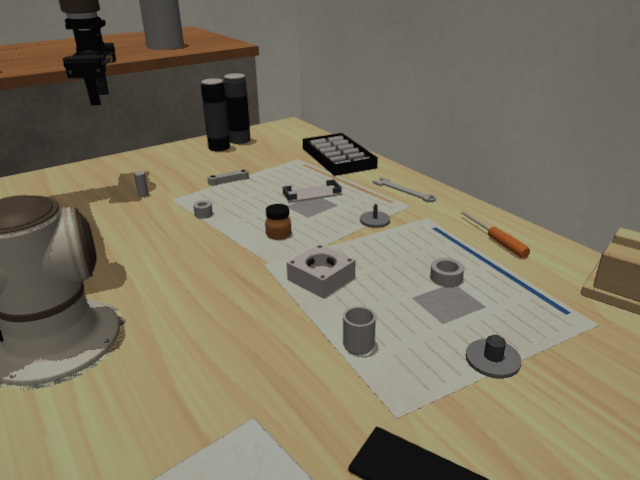

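Top view: cup (425,298), wide collar (397,203), narrow collar (195,301), link (142,249), block (347,275), thick post (472,243), thin post (298,188), cradle (222,200), jar (269,264). The side view agrees. I'll enlarge the details for a first fix.

```bash
python3 - <<'E'
from h import *
im=cv2.imread("pics/top0.png")
P=dict(cup=(425,298),wide=(397,203),narrow=(195,301),link=(142,249),block=(347,275),thick=(472,243),thin=(298,188),cradle=(222,200))
t=[cv2.resize(im[y-30:y+30,x-30:x+30],(200,200),interpolation=cv2.INTER_CUBIC) for x,y in P.values()]
cv2.imwrite("pics/grid.png",np.vstack([np.hstack(t[:4]),np.hstack(t[4:])]))
Z=dict(cup=.06,wide=.028,narrow=.028,link=.02,block=.04,thick=.008,thin=.008,cradle=.02)
for k,p in P.items(): print(k,np.round(onz("top",p,Z[k]),3))
print(np.round(onz("top",(269,264),.062),3))
E
```

```text
cup [ 0.387 -0.291  0.06 ]
wide [ 0.633 -0.237  0.028]
narrow [0.379 0.269 0.028]
link [0.509 0.411 0.02 ]
block [ 0.444 -0.105  0.04 ]
thick [ 0.534 -0.435  0.008]
thin [0.677 0.019 0.008]
cradle [0.639 0.215 0.02 ]
[0.467 0.086 0.062]
```

View pics/grid.png

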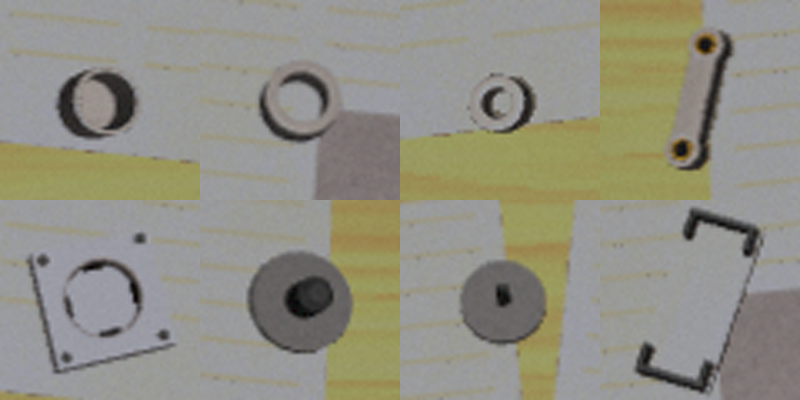

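View pics/wrist0.png

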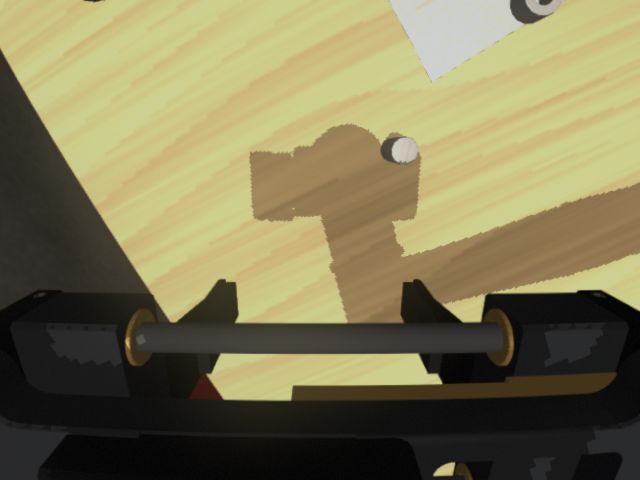

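The wrist view shows the table straight below the TCP near the picture centre. Next I move over the cup.

Call:
play_rows([
  [[0.45,-0.62,0,0,0,0],[0.45,-0.62,0,0,0,0],[0.45,-0.62,0,0,0,0],[0.45,-0.62,0,0,0,0],[0.45,-0.62,0,0,0,0]],
], grip=0)

```text
clock: 0.78
ee_pos: [0.4502, 0.3139, 0.2225]
eef_rot: [0.975, -0.221, -0.0, 0.0]
force: [0.8, 0.3, 0.5]
gripper_width: 1.004
finger_force: 0.0
```

Call:
play_rows([
  [[0,-0.76,0,0,0,0],[0,-0.76,0,0,0,0],[0,-0.76,0,0,0,0],[0,-0.76,0,0,0,0],[0,-0.76,0,0,0,0]],
])

```text
clock: 1.4
ee_pos: [0.4488, 0.0098, 0.2226]
eef_rot: [0.975, -0.221, 0.0, -0.0]
force: [1.0, -0.1, 1.0]
gripper_width: 0.997
finger_force: 0.0
```

Call:
play_rows([
  [[-0.155,-0.73,0,0,0,0],[-0.155,-0.73,0,0,0,0],[-0.155,-0.73,0,0,0,0],[-0.155,-0.73,0,0,0,0],[-0.155,-0.73,0,0,0,0]],
])

```text
clock: 2.02
ee_pos: [0.3864, -0.2822, 0.2225]
eef_rot: [0.975, -0.222, 0.0, -0.0]
force: [0.6, 1.0, -0.5]
gripper_width: 0.998
finger_force: 0.0
```

```bash
python3 - <<'E'
from h import *
s=r.read_state();print(s["clock"],s["ee_pos"],s["eef_rot"],s["q"],s["force"])
c=r.calibration("wrist");im=r.camera("wrist")
import pickle;pickle.dump(c,open("c1.pkl","wb"))
cv2.imwrite("pics/w1.png",im)
E
```

```text
2.025 [ 0.38643886 -0.28216526  0.22249247] [ 9.75126110e-01 -2.21650784e-01  7.55114513e-06 -5.59885135e-06] [-2.90185832e-01  1.33516860e-01 -3.37782444e-01 -1.36694166e-05
 -1.09948270e+00  1.41397429e+00] [ 0.57722102  0.96168666 -0.50413981]
```

View pics/w1.png

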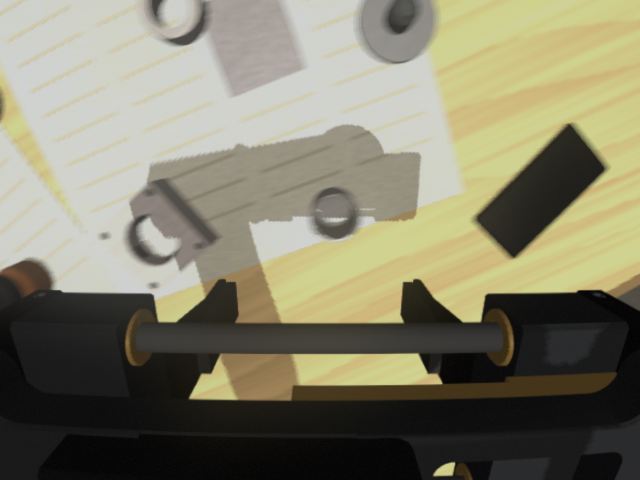

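Sharp enough to steer: cup rim at about (335,212), block bore at about (155,237). I'll take a settled picture and fit both.

```bash
python3 - <<'E'
from h import *
import pickle
c=r.calibration("wrist");im=r.camera("wrist");pickle.dump(c,open("c2.pkl","wb"));cv2.imwrite("pics/w2.png",im)
for p,z in(((335,212),.06),((155,237),.04)): print(onz("wrist",p,z,c))
a=cv2.resize(im[160:265,290:380],(540,630)[::1],interpolation=cv2.INTER_CUBIC)[:600]
b=cv2.resize(im[160:300,90:220],(0,0),fx=4,fy=4,interpolation=cv2.INTER_CUBIC)
a=cv2.resize(im[170:260,295:370],(280,336)); b=cv2.resize(im[170:280,95:225],(520,440))
g=np.zeros((440,800,3),np.uint8); g[:336,:280]=a; g[:,280:]=b
cv2.imwrite("pics/w2c.png",g)
E
```

```text
[ 0.39220134 -0.30697595  0.06      ]
[ 0.44807231 -0.12127866  0.04      ]
```

View pics/w2c.png

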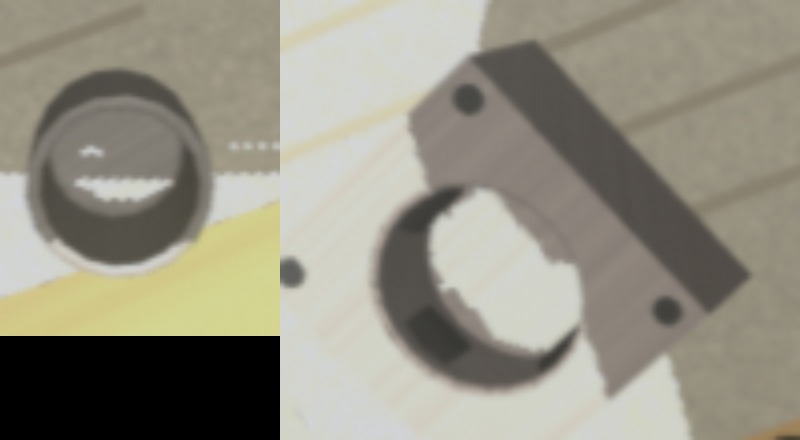

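Enlarged: the cup rim centre is at about (327.1,219.6) and the bore rim centre at about (144.7,242).

```bash
python3 - <<'E'
from h import *
import pickle
c=pickle.load(open("c2.pkl","rb"))
for p,z in(((327.1,219.6),.06),((144.7,242),.04),((302.5,219.6),.06),((352,219.6),.06)): print(onz("wrist",p,z,c))
s=r.read_state();print(s["ee_pos"])
E
```

```text
[ 0.38871356 -0.29677777  0.06      ]
[ 0.44839348 -0.10781504  0.04      ]
[ 0.39925148 -0.27504803  0.06      ]
[ 0.37805065 -0.3188029   0.06      ]
[ 0.38608424 -0.28339204  0.22203139]
```

Call:
play_rows([
  [[0.006,-0.036,-0.12,0,0,0],[0.006,-0.036,-0.25,0,0,0],[0.006,-0.036,-0.38,0,0,0],[0.006,-0.036,-0.469,0,0,0],[0.006,-0.036,-0.469,0,0,0]],
], grip=0)

```text
clock: 2.75
ee_pos: [0.3878, -0.2932, 0.0327]
eef_rot: [0.975, -0.221, -0.004, -0.0]
force: [-0.3, 0.6, 0.4]
gripper_width: 0.997
finger_force: 0.0
```

Call:
play_rows([
  [[0,0,0,0,0,0],[0,0,0,0,0,0],[0,0,0,0,0,0],[0,0,0,0,0,0],[0,0,0,0,0,0]],
], grip=1, grip_force=35)

```text
clock: 3.38
ee_pos: [0.39, -0.295, 0.0357]
eef_rot: [0.975, -0.221, 0.0, 0.0]
force: [-1.1, -0.5, 4.8]
gripper_width: 0.57
finger_force: 35.0
```

Call:
play_rows([
  [[0,0,0,0,0,0],[0,0,0,0,0,0],[0,0,0.05,0,0,0],[0,0,0.2,0,0,0],[0,0,0.25,0,0,0]],
])

```text
clock: 4.0
ee_pos: [0.3913, -0.2948, 0.1375]
eef_rot: [0.975, -0.221, 0.003, 0.0]
force: [-0.6, -0.2, -3.0]
gripper_width: 0.572
finger_force: 35.0
```

Call:
play_rows([
  [[0.149,0.472,0,0,0,0],[0.149,0.472,0,0,0,0],[0.149,0.472,0,0,0,0],[0.149,0.472,0,0,0,0],[0.149,0.472,0,0,0,0]],
])

```text
clock: 4.62
ee_pos: [0.4488, -0.105, 0.1342]
eef_rot: [0.975, -0.22, -0.001, 0.0]
force: [-0.1, -0.7, -3.2]
gripper_width: 0.572
finger_force: 35.0
```

```bash
python3 - <<'E'
from h import *
c=r.calibration("wrist");s=r.read_state();im=r.camera("wrist");
print(s["ee_pos"],s["force"]); im2=r.camera("side")
i=0
g=np.hstack([cv2.resize(im[150:330,200:440],(400,300)),cv2.resize(im2[220:310,270:390],(400,300))])
cv2.imwrite("pics/w3.png",g); cv2.imwrite("pics/side3.png",im2)
import pickle;pickle.dump(c,open("c3.pkl","wb"))
E
```

```text
[ 0.44883259 -0.1050243   0.13421942] [-0.05656698 -0.68052819 -3.15720819]
```

View pics/w3.png

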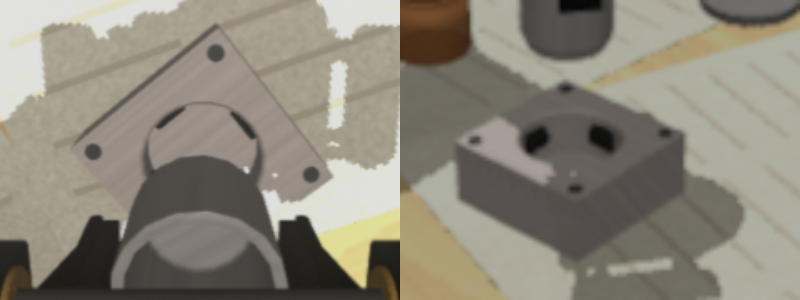

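In the wrist crop the block's left and right screws sit at (93,152) and (311,174), and the cup rim centre column is at 199. In the side crop the four screws are clear. I'll use the screw midpoints for the block axis.

```bash
python3 - <<'E'
from h import *
import pickle
c=pickle.load(open("c3.pkl","rb"))
a=onz("wrist",(255.8,241.2),.04,c);b=onz("wrist",(386.6,254.4),.04,c);t=onz("wrist",(329.6,181.2),.04,c);print(a,b,t,(a+b)/2)
p=[onz("side",q,.04) for q in((293.1,263.5),(349.5,259.6),(319.8,246.4),(322.8,276.4))];print(np.mean(p,0),(p[0]+p[1])/2,(p[2]+p[3])/2)
print("rim col at z.16",onz("wrist",(319.4,320),.16,c), r.read_state()["ee_pos"])
E
```

```text
[ 0.47488538 -0.06251605  0.04      ] [ 0.42002438 -0.15187943  0.04      ] [ 0.4923444  -0.13511605  0.04      ] [ 0.44745488 -0.10719774  0.04      ]
[ 0.44764104 -0.1083885   0.04      ] [ 0.4469803  -0.10967324  0.04      ] [ 0.44830179 -0.10710376  0.04      ]
rim col at z.16 [ 0.45139947 -0.10678738  0.16      ] [ 0.44854363 -0.1063897   0.13436425]
```

Call:
play_rows([
  [[-0.0025,-0.0025,-0.05,0,0,0],[-0.0025,-0.0025,-0.12,0,0,0],[-0.0025,-0.0025,-0.165,0,0,0],[-0.0025,-0.0025,-0.165,0,0,0],[-0.0025,-0.0025,-0.165,0,0,0]],
])

```text
clock: 5.35
ee_pos: [0.4488, -0.1075, 0.0695]
eef_rot: [0.975, -0.222, 0.0, -0.0]
force: [0.3, -0.0, -3.0]
gripper_width: 0.572
finger_force: 35.0
```

Call:
play_rows([
  [[0,0,-0.007,0,0,0.15],[0,0,-0.014,0,0,0.3],[0,0,-0.021,0,0,0.15],[0,0,-0.028,0,0,0.0],[0,0,-0.033,0,0,-0.15]],
])

```text
clock: 5.98
ee_pos: [0.4496, -0.107, 0.0573]
eef_rot: [0.96, -0.28, 0.001, -0.0]
force: [-0.3, 0.7, 1.0]
gripper_width: 0.568
finger_force: 35.0
```

Call:
play_rows([
  [[0,0,-0.006,0,0,-0.15],[0,0,-0.012,0,0,0],[0,0,-0.018,0,0,0.2],[0,0,-0.022,0,0,0.4],[0,0,-0.025,0,0,0.2]],
])

```text
clock: 6.6
ee_pos: [0.4497, -0.1068, 0.0476]
eef_rot: [0.979, -0.203, 0.002, -0.0]
force: [-3.2, 3.2, 8.5]
gripper_width: 0.57
finger_force: 35.0
```

Call:
play_rows([
  [[0,0,-0.002,0,0,-0.2],[0,0,-0.004,0,0,-0.3],[0,0,-0.006,0,0,-0.1],[0,0,-0.008,0,0,0.1],[0,0,-0.008,0,0,0.2]],
])

```text
clock: 7.22
ee_pos: [0.4521, -0.1073, 0.0475]
eef_rot: [0.992, -0.123, 0.004, -0.0]
force: [-4.6, -0.4, 21.7]
gripper_width: 0.573
finger_force: 35.0
```

Call:
play_rows([
  [[0,0,0.007,0,0,0],[0,0,0.007,0,0,0],[0,0,0.007,0,0,0],[0,0,0.007,0,0,0],[0,0,0.007,0,0,0]],
], grip=0)

```text
clock: 7.85
ee_pos: [0.4483, -0.1067, 0.0451]
eef_rot: [0.992, -0.124, -0.0, 0.0]
force: [-0.3, 0.1, 0.0]
gripper_width: 0.983
finger_force: 0.0
```

Call:
play_rows([
  [[0,0,0.1,0,0,0],[0,0,0.25,0,0,0],[0.1,-0.1,0.38,0,0,0],[0.22,-0.18,0.42,0,0,0],[0.34,-0.25,0.42,0,0,0]],
])

```text
clock: 8.48
ee_pos: [0.5843, -0.2066, 0.2162]
eef_rot: [0.992, -0.124, 0.003, 0.0]
force: [1.5, 0.6, -0.7]
gripper_width: 0.998
finger_force: 0.0
```

Call:
play_rows([
  [[0.08,-0.065,0,0,0,0],[0.1,-0.065,0,0,0,0],[0.1,-0.065,0,0,0,0],[0.1,-0.065,0,0,0,0]],
])

```text
clock: 8.98
ee_pos: [0.6213, -0.2305, 0.2134]
eef_rot: [0.992, -0.124, -0.0, -0.0]
force: [-0.5, -0.1, 0.1]
gripper_width: 1.001
finger_force: 0.0
```

```bash
python3 - <<'E'
from h import *
import pickle
c=r.calibration("wrist");s=r.read_state();im=r.camera("wrist");print(s["ee_pos"],s["eef_rot"],s["q"])
pickle.dump(c,open("c4.pkl","wb"));cv2.imwrite("pics/w4.png",im)
E
```

```text
[ 0.62130906 -0.23047236  0.21344691] [ 9.92284959e-01 -1.23977858e-01 -2.14792817e-04 -6.33970493e-05] [-1.11732003e-01  4.55122065e-01  9.64438497e-02 -1.41142888e-04
 -1.21254607e+00  1.43398249e+00]
```

View pics/w4.png

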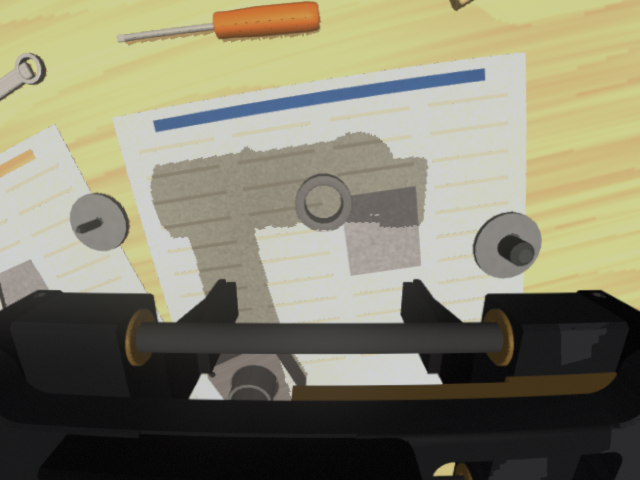

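Wrist view: wide collar top rim centre at about (323,202), thick base centre at about (507,244) with its post tip near (525,254), thin base centre at about (99,222). The cup sits in its block at the bottom.

```bash
python3 - <<'E'
from h import *
import pickle
c=pickle.load(open("c4.pkl","rb"))
for n,p,z in(("wide",(323,202),.028),("thick",(507,244),.008),("thicktip",(524,254),.042),("thin",(99,222),.008),("cupL",(231,378),.072),("cupR",(277,378),.072)): print(n,onz("wrist",p,z,c))
for n,p,z in(("wide",(396.5+.3,203),.028),("thick",(472,243.4),.008),("thin",(299,188),.008)): print(n,onz("top",p,z))
E
```

```text
wide [ 0.64041047 -0.24041222  0.028     ]
thick [ 0.53775018 -0.43509008  0.008     ]
thicktip [ 0.53669659 -0.43546127  0.042     ]
thin [0.67920189 0.0140715  0.008     ]
cupL [ 0.48693561 -0.09883029  0.072     ]
cupR [ 0.47518693 -0.14738427  0.072     ]
wide [ 0.63338771 -0.23690829  0.028     ]
thick [ 0.53269874 -0.4345644   0.008     ]
thin [0.67721288 0.01617058 0.008     ]
```

Call:
play_rows([
  [[0.039,-0.021,-0.12,0,0,0],[0.039,-0.021,-0.25,0,0,0],[0.039,-0.021,-0.25,0,0,0],[0.039,-0.021,-0.25,0,0,0]],
])

```text
clock: 9.52
ee_pos: [0.6389, -0.2399, 0.116]
eef_rot: [0.992, -0.124, 0.002, 0.001]
force: [0.0, -0.1, 0.9]
gripper_width: 0.999
finger_force: 0.0
```

```bash
python3 - <<'E'
from h import *
import pickle
c=r.calibration("wrist");s=r.read_state();im=r.camera("wrist");print(s["ee_pos"])
pickle.dump(c,open("c5.pkl","wb"));cv2.imwrite("pics/w5.png",im[140:340,200:440])
g=cv2.GaussianBlur(cv2.cvtColor(im,cv2.COLOR_BGR2GRAY),(3,3),0)
e=cv2.HoughCircles(g[140:340,200:440],cv2.HOUGH_GRADIENT,1,10,param1=60,param2=25,minRadius=18,maxRadius=60)
if e is not None:
  for x,y,R in e[0][:6]: print(x+200,y+140,R,onz("wrist",(x+200,y+140),.028,c))
E
```

```text
[ 0.63892021 -0.23987989  0.1159837 ]
317.5 246.5 38.8 [ 0.64207953 -0.24027204  0.028     ]
318.5 236.5 26.4 [ 0.64966974 -0.24300107  0.028     ]
317.5 257.5 30.8 [ 0.63336291 -0.23804837  0.028     ]
```

View pics/w5.png

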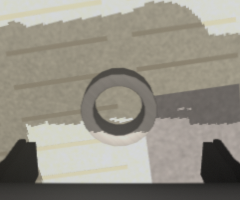

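The crop shows the collar's top face centred at about (318.5,250.5), which gives (0.639,-0.2395). That is under the TCP, so I descend and grip.

Call:
play_rows([
  [[0,0,-0.12,0,0,0],[0,0,-0.23,0,0,0],[0,0,-0.266,0,0,0],[0,0,-0.266,0,0,0]],
])

```text
clock: 10.07
ee_pos: [0.6387, -0.2399, 0.0081]
eef_rot: [0.992, -0.124, 0.001, 0.0]
force: [1.5, 0.6, -0.2]
gripper_width: 1.0
finger_force: 0.0
```

Call:
play_rows([
  [[0,0,0,0,0,0],[0,0,0,0,0,0],[0,0,0,0,0,0],[0,0,0,0,0,0]],
], grip=1)

```text
clock: 10.58
ee_pos: [0.6382, -0.2397, 0.0077]
eef_rot: [0.992, -0.124, 0.001, 0.0]
force: [-0.5, 0.8, 3.3]
gripper_width: 0.686
finger_force: 35.0
```

Call:
play_rows([
  [[0,0,0.08,0,0,0],[0,0,0.2,0,0,0],[0,0,0.25,0,0,0],[0,0,0.25,0,0,0]],
])

```text
clock: 11.08
ee_pos: [0.6382, -0.2397, 0.1079]
eef_rot: [0.992, -0.125, 0.001, -0.0]
force: [-0.6, 0.3, -3.1]
gripper_width: 0.685
finger_force: 35.0
```

Call:
play_rows([
  [[-0.255,-0.488,0,0,0,0],[-0.255,-0.488,0,0,0,0],[-0.255,-0.488,0,0,0,0],[-0.255,-0.488,0,0,0,0],[-0.255,-0.488,0,0,0,0]],
])

```text
clock: 11.7
ee_pos: [0.5325, -0.4364, 0.1035]
eef_rot: [0.992, -0.127, -0.002, -0.001]
force: [0.4, -0.5, -3.7]
gripper_width: 0.678
finger_force: 35.0
```

```bash
python3 - <<'E'
from h import *
import pickle
c=r.calibration("wrist");s=r.read_state();im=r.camera("wrist");im2=r.camera("side");print(s["ee_pos"])
pickle.dump(c,open("c6.pkl","wb"));cv2.imwrite("pics/w6.png",np.hstack([cv2.resize(im[150:330,200:440],(400,300)),cv2.resize(im2[300:390,430:550],(400,300))]))
E
```

```text
[ 0.53251776 -0.43640233  0.10350484]
```

View pics/w6.png

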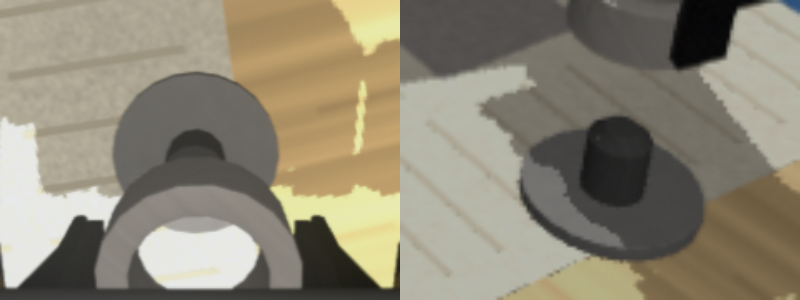

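Wrist crop: base spans x 113 to 278 with its top edge at y=72, so its centre is near full-picture (317.6,241). Side crop: base centre is near (493.5,356.4).

```bash
python3 - <<'E'
from h import *
import pickle
c=pickle.load(open("c6.pkl","rb"))
print(onz("wrist",(317.6,241),.008,c),onz("wrist",(317.6,193.2),.008,c),onz("side",(493.5,356.4),.008),r.read_state()["ee_pos"])
E
```

```text
[ 0.53709697 -0.43698211  0.008     ] [ 0.57388091 -0.44660197  0.008     ] [ 0.53316543 -0.43763103  0.008     ] [ 0.53453395 -0.43428616  0.10435784]
```

Call:
play_rows([
  [[-0.001,-0.005,-0.06,0,0,0],[-0.001,-0.005,-0.12,0,0,0],[-0.001,-0.005,-0.18,0,0,0],[-0.001,-0.005,-0.18,0,0,0]],
])

```text
clock: 12.3
ee_pos: [0.534, -0.4343, 0.0314]
eef_rot: [0.992, -0.124, -0.003, -0.002]
force: [0.2, 0.5, -3.0]
gripper_width: 0.683
finger_force: 35.0
```

Call:
play_rows([
  [[0,0,-0.02,0,0,0],[0,0,-0.04,0,0,0],[0,0,-0.045,0,0,0],[0,0,-0.045,0,0,0]],
])

```text
clock: 12.8
ee_pos: [0.5353, -0.437, 0.0169]
eef_rot: [0.992, -0.124, 0.0, 0.0]
force: [0.4, -0.5, -3.0]
gripper_width: 0.681
finger_force: 35.0
```

Call:
play_rows([
  [[0,0,-0.003,0,0,0],[0,0,-0.006,0,0,0],[0,0,-0.006,0,0,0]],
])

```text
clock: 13.18
ee_pos: [0.5356, -0.4372, 0.0157]
eef_rot: [0.992, -0.124, 0.0, 0.0]
force: [-2.1, 1.9, 2.3]
gripper_width: 0.685
finger_force: 35.0
```

Call:
play_rows([
  [[0,0,0.003,0,0,0],[0,0,0.003,0,0,0],[0,0,0.003,0,0,0],[0,0,0.003,0,0,0],[0,0,0.003,0,0,0]],
], grip=0)

```text
clock: 13.8
ee_pos: [0.5353, -0.4369, 0.0155]
eef_rot: [0.992, -0.124, -0.0, 0.0]
force: [-0.1, 0.4, -0.6]
gripper_width: 0.995
finger_force: 0.0
```

Call:
play_rows([
  [[0,0,0.08,0,0,0],[0,0,0.2,0,0,0],[0,0.06,0.34,0,0,0],[0,0.18,0.42,0,0,0],[0,0.32,0.48,0,0,0]],
])

```text
clock: 14.42
ee_pos: [0.5356, -0.3083, 0.2095]
eef_rot: [0.992, -0.125, 0.001, 0.0]
force: [1.6, 0.4, 0.5]
gripper_width: 0.997
finger_force: 0.0
```

Call:
play_rows([
  [[0,0.76,0,0,0,0],[0,0.76,0,0,0,0],[0,0.76,0,0,0,0],[0,0.76,0,0,0,0],[0,0.76,0,0,0,0]],
])

```text
clock: 15.05
ee_pos: [0.535, -0.0027, 0.208]
eef_rot: [0.992, -0.124, 0.0, -0.0]
force: [0.6, -0.3, 0.2]
gripper_width: 1.0
finger_force: 0.0
```

Call:
play_rows([
  [[-0.37,0.65,0,0,0,0],[-0.37,0.65,0,0,0,0],[-0.37,0.65,0,0,0,0],[-0.37,0.65,0,0,0,0],[-0.37,0.65,0,0,0,0]],
])

```text
clock: 15.68
ee_pos: [0.3859, 0.2569, 0.208]
eef_rot: [0.992, -0.124, 0.0, -0.001]
force: [0.5, 0.2, 0.3]
gripper_width: 0.998
finger_force: 0.0
```

```bash
python3 - <<'E'
from h import *
import pickle
r.camera("wrist")
c=r.calibration("wrist");s=r.read_state();im=r.camera("wrist");print(s["ee_pos"])
pickle.dump(c,open("c7.pkl","wb"));cv2.imwrite("pics/w7.png",cv2.resize(im,(800,600),interpolation=cv2.INTER_CUBIC)[:375]);cv2.imwrite("pics/w7full.png",im)
E
```

```text
[0.38480224 0.26043853 0.2081386 ]
```

View pics/w7.png

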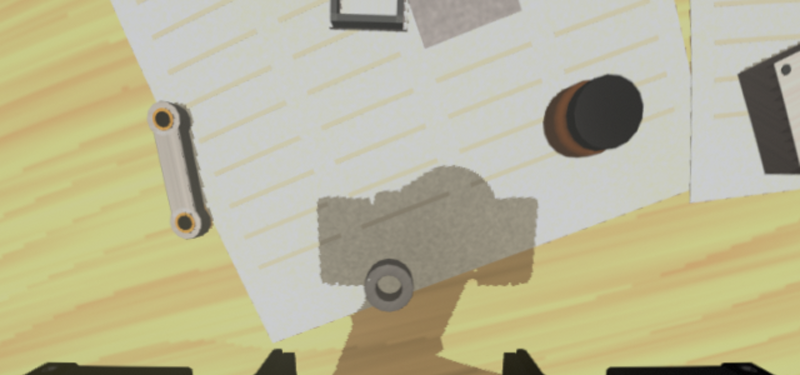

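Narrow collar top centre is at (389,287) in the 800 px picture, and the link eyes are at (163,119) and (185,222). The jar stands well clear.

```bash
python3 - <<'E'
from h import *
import pickle
c=pickle.load(open("c7.pkl","rb"))
print(onz("wrist",(389*.8,287*.8),.028,c))
a=onz("wrist",(163*.8,119*.8),.02,c);b=onz("wrist",(185*.8,222*.8),.02,c);print(a,b,(a+b)/2,np.linalg.norm(a-b),np.degrees(np.arctan2(*(a-b)[1::-1])))
# top eyes & cradle from grid
f=lambda n,x,y:(n[0]-30+x*.3,n[1]-30+y*.3)
a=onz("top",f((142,249),106,44),.02);b=onz("top",f((142,249),83,149),.02);print((a+b)/2,np.degrees(np.arctan2(*(a-b)[1::-1])))
g=(222,200)
o=[onz("top",f(g,*p),.02) for p in((92,12),(157,33),(41,168),(107,190))]
print(np.round(o,4),np.mean(o,0),[np.degrees(np.arctan2(*(o[i]-o[j])[1::-1])) for i,j in((0,2),(1,3))])
print(r.read_state()["ee_pos"])
E
```

```text
[0.37992479 0.26984008 0.028     ]
[0.55430128 0.40995742 0.02      ] [0.47361445 0.42185562 0.02      ] [0.51395786 0.41590652 0.02      ] 0.0815593810227772 -8.388463136464697
[0.51145481 0.41549053 0.02      ] -7.939277471434607
[[0.7104 0.224  0.02  ]
 [0.6937 0.1725 0.02  ]
 [0.5842 0.2575 0.02  ]
 [0.5674 0.2062 0.02  ]] [0.6389445  0.21506072 0.02      ] [np.float64(-14.884013323410853), np.float64(-14.954512818715743)]
[0.38569516 0.25840685 0.20799895]
```

Call:
play_rows([
  [[-0.016,0.031,-0.12,0,0,0],[-0.016,0.031,-0.27,0,0,0],[-0.016,0.031,-0.4,0,0,0],[-0.016,0.031,-0.48,0,0,0],[-0.016,0.031,-0.502,0,0,0]],
])

```text
clock: 16.4
ee_pos: [0.3804, 0.266, 0.0051]
eef_rot: [0.992, -0.125, -0.001, 0.002]
force: [-0.3, 0.7, 0.1]
gripper_width: 1.001
finger_force: 0.0
```

Call:
play_rows([
  [[0,0,0,0,0,0],[0,0,0,0,0,0],[0,0,0,0,0,0],[0,0,0,0,0,0],[0,0,0,0,0,0]],
], grip=1)

```text
clock: 17.02
ee_pos: [0.3813, 0.2682, 0.0073]
eef_rot: [0.992, -0.124, 0.001, -0.001]
force: [0.1, 1.5, 0.7]
gripper_width: 0.515
finger_force: 0.7
```

Call:
play_rows([
  [[0,0,0,0,0,0],[0,0,0.08,0,0,0],[0,0,0.2,0,0,0],[0,0,0.25,0,0,0],[0,0,0.25,0,0,0]],
])

```text
clock: 17.65
ee_pos: [0.381, 0.2678, 0.1077]
eef_rot: [0.992, -0.125, 0.0, -0.001]
force: [0.6, 0.3, -2.9]
gripper_width: 0.47
finger_force: 35.0
```

Call:
play_rows([
  [[0.5,-0.42,0,0,0,0],[0.5,-0.42,0,0,0,0],[0.5,-0.42,0,0,0,0],[0.5,-0.42,0,0,0,0],[0.5,-0.42,0,0,0,0]],
])

```text
clock: 18.27
ee_pos: [0.5818, 0.0964, 0.1037]
eef_rot: [0.992, -0.127, -0.002, 0.001]
force: [-0.1, 0.1, -2.4]
gripper_width: 0.475
finger_force: 35.0
```

Call:
play_rows([
  [[0.242,-0.21,0,0,0,0],[0.242,-0.21,0,0,0,0],[0.242,-0.21,0,0,0,0],[0.242,-0.21,0,0,0,0],[0.242,-0.21,0,0,0,0]],
])

```text
clock: 18.9
ee_pos: [0.6762, 0.0168, 0.1061]
eef_rot: [0.992, -0.124, -0.001, 0.0]
force: [-0.3, -0.4, -1.7]
gripper_width: 0.465
finger_force: 35.0
```

```bash
python3 - <<'E'
from h import *
import pickle
r.camera("top")
c=r.calibration("wrist");s=r.read_state();im=r.camera("wrist");im2=r.camera("side");print(s["ee_pos"],s["force"],s["gripper_width"])
pickle.dump(c,open("c8.pkl","wb"));cv2.imwrite("pics/w8.png",np.hstack([cv2.resize(im[150:330,200:440],(400,300)),cv2.resize(im2[155:245,315:435],(400,300))]))
E
```

```text
[0.67653021 0.01684973 0.10661796] [ 0.80021037 -0.12404773 -1.71166782] 0.4723733823334769
```

View pics/w8.png

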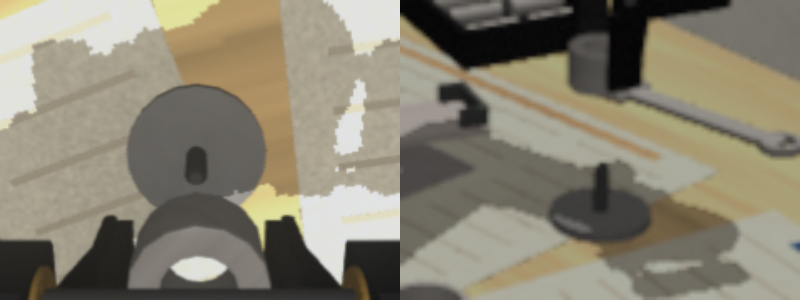

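The collar is held square. The thin base is centred near wrist px (317.9,240.6) with its top edge at row 200.4, and near side px (375,218.3).

```bash
python3 - <<'E'
from h import *
import pickle
c=pickle.load(open("c8.pkl","rb"))
print(onz("wrist",(317.9,240.6),.008,c),onz("wrist",(317.9,200.4),.008,c),onz("side",(375,218),.008),onz("wrist",(317.5,256),.042,c),r.read_state()["ee_pos"])
E
```

```text
[0.68080448 0.01593923 0.008     ] [0.71231994 0.00793134 0.008     ] [0.67727025 0.01477299 0.008     ] [0.67940774 0.01652004 0.042     ] [0.67703317 0.01675323 0.10714571]
```

Call:
play_rows([
  [[0.006,-0.002,-0.06,0,0,0],[0.006,-0.002,-0.12,0,0,0],[0.006,-0.002,-0.18,0,0,0],[0.006,-0.002,-0.18,0,0,0]],
])

```text
clock: 19.55
ee_pos: [0.6781, 0.015, 0.0329]
eef_rot: [0.992, -0.124, -0.002, 0.001]
force: [-1.1, -0.1, -1.9]
gripper_width: 0.471
finger_force: 35.0
```

Call:
play_rows([
  [[0,0,-0.02,0,0,0],[0,0,-0.04,0,0,0],[0,0,-0.05,0,0,0],[0,0,-0.052,0,0,0],[0,0,-0.052,0,0,0]],
])

```text
clock: 20.18
ee_pos: [0.6801, 0.0147, 0.0154]
eef_rot: [0.992, -0.124, 0.0, 0.0]
force: [-4.6, 1.3, 6.2]
gripper_width: 0.472
finger_force: 35.0
```

Call:
play_rows([
  [[0,0,0.002,0,0,0],[0,0,0.002,0,0,0],[0,0,0.002,0,0,0],[0,0,0.002,0,0,0],[0,0,0.002,0,0,0]],
], grip=0)

```text
clock: 20.8
ee_pos: [0.6802, 0.0147, 0.0147]
eef_rot: [0.992, -0.124, -0.0, 0.0]
force: [0.1, -0.2, 0.3]
gripper_width: 0.945
finger_force: 0.0
```

Call:
play_rows([
  [[0,0,0.08,0,0,0],[0,0,0.2,0,0,0],[-0.02,0.06,0.34,0,0,0],[-0.07,0.18,0.42,0,0,0],[-0.13,0.32,0.42,0,0,0]],
])

```text
clock: 21.42
ee_pos: [0.6297, 0.144, 0.1869]
eef_rot: [0.992, -0.125, 0.004, -0.002]
force: [0.6, 0.8, -0.3]
gripper_width: 1.007
finger_force: 0.0
```

Call:
play_rows([
  [[-0.288,0.68,0,0,0,0.133],[-0.288,0.68,0,0,0,0.133],[-0.288,0.68,0,0,0,0.133],[-0.288,0.68,0,0,0,0.133],[-0.288,0.68,0,0,0,0.133]],
])

```text
clock: 22.05
ee_pos: [0.5115, 0.4171, 0.1829]
eef_rot: [0.997, -0.072, 0.0, -0.0]
force: [-0.4, -0.2, -0.3]
gripper_width: 0.998
finger_force: 0.0
```

Call:
play_rows([
  [[0,0,-0.1,0,0,0],[0,0,-0.16,0,0,0],[0,0,-0.16,0,0,0],[0,0,-0.16,0,0,0]],
])

```text
clock: 22.55
ee_pos: [0.5137, 0.4152, 0.1201]
eef_rot: [0.997, -0.072, 0.001, -0.001]
force: [-0.9, 0.8, 0.1]
gripper_width: 0.999
finger_force: 0.0
```

```bash
python3 - <<'E'
from h import *
import pickle
c=r.calibration("wrist");s=r.read_state();im=r.camera("wrist");print(s["ee_pos"],s["eef_rot"])
pickle.dump(c,open("c9.pkl","wb"));cv2.imwrite("pics/w9full.png",im)
# brass bushes: saturated orange darker than the table
sub=im[100:330,180:460].astype(int)
cv2.imwrite("pics/w9.png",cv2.resize(im[100:330,180:460],(700,575)))
E
```

```text
[0.51368162 0.41519071 0.12010167] [ 9.97378535e-01 -7.23522773e-02  8.34052222e-04 -7.14207978e-04]
```

View pics/w9.png

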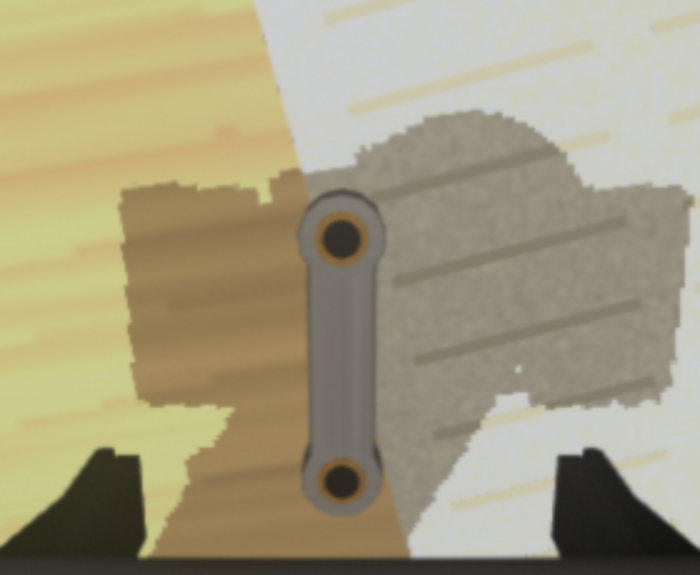

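The link lies along the tool's x, with eyes at full px (316.8,195.6) and (316.8,292.8).

```bash
python3 - <<'E'
from h import *
import pickle
c=pickle.load(open("c9.pkl","rb"))
a=onz("wrist",(316.8,195.6),.02,c);b=onz("wrist",(316.8,292.8),.02,c);print((a+b)/2,np.linalg.norm(a-b),np.degrees(np.arctan2(*(a-b)[1::-1])),r.read_state()["ee_pos"])
E
```

```text
[0.51319988 0.41636554 0.02      ] 0.08251244087212786 -8.422227077537494 [0.51383608 0.41529956 0.12053711]
```

Call:
play_rows([
  [[-0.001,0.002,-0.12,0,0,0],[-0.001,0.002,-0.24,0,0,0],[-0.001,0.002,-0.284,0,0,0],[-0.001,0.002,-0.284,0,0,0]],
])

```text
clock: 23.1
ee_pos: [0.5129, 0.4155, 0.0053]
eef_rot: [0.997, -0.072, 0.0, 0.0]
force: [-0.4, -0.2, 0.3]
gripper_width: 0.999
finger_force: 0.0
```

Call:
play_rows([
  [[0,0,0,0,0,0],[0,0,0,0,0,0],[0,0,0,0,0,0],[0,0,0,0,0,0],[0,0,0,0,0,0]],
], grip=1)

```text
clock: 23.72
ee_pos: [0.5125, 0.4155, 0.0053]
eef_rot: [0.997, -0.072, 0.0, -0.0]
force: [1.0, -0.1, 0.7]
gripper_width: 0.513
finger_force: 0.0
```

Call:
play_rows([
  [[0,0,0,0,0,0],[0,0,0,0,0,0],[0,0,0.08,0,0,0],[0,0,0.2,0,0,0],[0,0,0.25,0,0,0]],
])

```text
clock: 24.35
ee_pos: [0.5132, 0.4163, 0.1077]
eef_rot: [0.997, -0.072, 0.001, -0.001]
force: [0.5, 0.3, -2.7]
gripper_width: 0.245
finger_force: 35.0
```

Call:
play_rows([
  [[0.32,-0.5,0,0,0,-0.144],[0.32,-0.5,0,0,0,-0.144],[0.32,-0.5,0,0,0,-0.144],[0.32,-0.5,0,0,0,-0.144],[0.32,-0.5,0,0,0,-0.144]],
])

```text
clock: 24.98
ee_pos: [0.6413, 0.2116, 0.1037]
eef_rot: [0.991, -0.132, -0.001, 0.001]
force: [0.4, 0.5, -1.8]
gripper_width: 0.249
finger_force: 35.0
```

```bash
python3 - <<'E'
from h import *
import pickle
r.camera("top")
c=r.calibration("wrist");s=r.read_state();im=r.camera("wrist");im2=r.camera("side");t=r.camera("top");print(s["ee_pos"],s["eef_rot"])
pickle.dump(c,open("c10.pkl","wb"));cv2.imwrite("pics/w10.png",np.hstack([cv2.resize(im[90:330,220:420],(500,600)),np.vstack([cv2.resize(im2[130:220,260:360],(300,270)),cv2.resize(t[165:275,170:270],(300,330))])]))
E
```

```text
[0.64047163 0.21338548 0.10381361] [ 9.91444778e-01 -1.30520881e-01 -1.13286156e-03  5.18710993e-04]
```

View pics/w10.png

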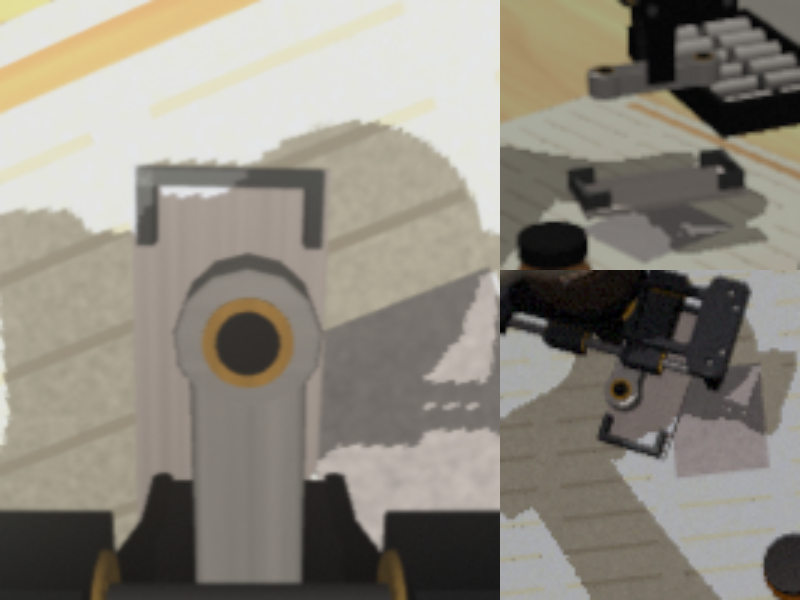

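Tool and cradle are aligned in yaw. Far stop's outer edge: mid-point near full px (312.4,156.8). The held link's far eye is at (319.2,227.2).

```bash
python3 - <<'E'
from h import *
import pickle
c=pickle.load(open("c10.pkl","rb"))
L=onz("wrist",(220+136*.4,156.8),.02,c);R=onz("wrist",(220+326*.4,156.8),.02,c);e=onz("wrist",(319.2,227.2),.118,c)
s=r.read_state();q=s["eef_rot"];yaw=2*np.arctan2(q[1],q[0]);u=np.array([np.cos(yaw),np.sin(yaw),0])
print(L,R,np.linalg.norm(L-R),np.degrees(np.arctan2(*(L-R)[:2])),np.degrees(yaw));C=(L+R)/2-.068*u;print("cradle",C,"link",e-.041*u,"tcp",s["ee_pos"])
v=np.array([-u[1],u[0],0]);d=C-(e-.041*u);print("along",d@u,"across",d@v)
# side view check: stop outer corners on z=.02
o=[onz("side",(260+x/3,130+y/3),.02) for x,y in((70,170),(84,200),(222,151),(243,176))];print(np.mean(o,0))
E
```

```text
[0.71655897 0.22489062 0.02      ] [0.70255753 0.17286027 0.02      ] 0.053881326776731804 15.061575567596062 -14.73661303082097
cradle [0.64379508 0.21617301 0.02      ] link [0.64259507 0.211923   0.118     ] tcp [0.63971411 0.21624807 0.10460135]
along 7.943898186750162e-05 across 0.004415466034210929
[0.63909095 0.21098668 0.02      ]
```

Call:
play_rows([
  [[0.003,0.002,-0.06,0,0,0],[0.003,0.002,-0.13,0,0,0],[0.003,0.002,-0.2,0,0,0],[0.003,0.002,-0.21,0,0,0],[0.003,0.002,-0.21,0,0,0]],
])

```text
clock: 25.8
ee_pos: [0.6419, 0.2174, 0.0218]
eef_rot: [0.992, -0.128, 0.0, -0.0]
force: [-0.6, 0.1, -2.3]
gripper_width: 0.252
finger_force: 35.0
```

Call:
play_rows([
  [[0,0,-0.01,0,0,0],[0,0,-0.017,0,0,0],[0,0,-0.022,0,0,0],[0,0,-0.022,0,0,0]],
])

```text
clock: 26.3
ee_pos: [0.6423, 0.2167, 0.0157]
eef_rot: [0.992, -0.128, 0.001, -0.0]
force: [-4.3, -0.2, 8.9]
gripper_width: 0.25
finger_force: 35.0
```

Call:
play_rows([
  [[0,0,0.007,0,0,0],[0,0,0.007,0,0,0],[0,0,0.007,0,0,0],[0,0,0.007,0,0,0],[0,0,0.007,0,0,0]],
], grip=0)

```text
clock: 26.92
ee_pos: [0.6417, 0.2162, 0.0149]
eef_rot: [0.992, -0.129, -0.0, 0.0]
force: [-0.1, 0.1, -0.4]
gripper_width: 0.728
finger_force: 0.0
```

Call:
play_rows([
  [[0,0,0,0,0,0],[0,0,0,0,0,0],[0,0,0.1,0,0,0],[0,0,0.25,0,0,0],[0,0,0.4,0,0,0]],
])

```text
clock: 27.55
ee_pos: [0.6415, 0.2162, 0.1767]
eef_rot: [0.992, -0.129, -0.0, 0.0]
force: [1.4, 0.3, 0.2]
gripper_width: 1.0
finger_force: 0.0
```

Call:
play_rows([
  [[-0.3,0.5,0.1,0,0,0],[-0.3,0.5,0.1,0,0,0],[-0.3,0.5,0.1,0,0,0],[-0.3,0.5,0.1,0,0,0],[-0.3,0.5,0.1,0,0,0]],
])

```text
clock: 28.18
ee_pos: [0.52, 0.4195, 0.216]
eef_rot: [0.992, -0.126, 0.0, -0.001]
force: [-0.4, -0.2, -0.1]
gripper_width: 0.999
finger_force: 0.0
```

```bash
python3 - <<'E'
from h import *
im=r.camera("top");im2=r.camera("side");cv2.imwrite("pics/top_end.png",im);cv2.imwrite("pics/side_end.png",im2)
# link bushes (orange on grey) near cradle
h=cv2.cvtColor(im,cv2.COLOR_BGR2HSV);m=cv2.inRange(h,(8,110,40),(25,255,255));sub=m[165:240,190:255]
n,l,st,ce=cv2.connectedComponentsWithStats(sub)
for s,c in zip(st[1:],ce[1:]): print(s[4],np.round(onz("top",c+[190,165],.026),4))
# shape of dark seat rims: print bright circle centres by Hough
g=cv2.cvtColor(im,cv2.COLOR_BGR2GRAY)
for nme,(x,y) in dict(cup=(347,272),wide=(472,243),narrow=(298,188),jar=(269,264)).items():
    e=cv2.HoughCircles(cv2.resize(g[y-28:y+28,x-28:x+28],None,fx=4,fy=4,interpolation=cv2.INTER_CUBIC),cv2.HOUGH_GRADIENT,1,15,param1=80,param2=22,minRadius=15,maxRadius=80)
    print(nme,[] if e is None else [(round(a/4+x-28,1),round(b/4+y-28,1),round(R/4,1)) for a,b,R in e[0][:4]])
p=[c+[190,165] for c in ce[1:]]
E
```

```text
11 [0.731  0.2904 0.026 ]
21 [0.682  0.2064 0.026 ]
22 [0.6027 0.2269 0.026 ]
cup [(np.float32(347.4), np.float32(273.1), np.float32(11.0)), (np.float32(351.1), np.float32(271.9), np.float32(10.1)), (np.float32(345.4), np.float32(278.1), np.float32(16.2)), (np.float32(349.9), np.float32(276.1), np.float32(9.5))]
wide [(np.float32(470.6), np.float32(242.9), np.float32(14.4)), (np.float32(477.1), np.float32(240.6), np.float32(11.4)), (np.float32(473.9), np.float32(245.6), np.float32(13.2)), (np.float32(473.1), np.float32(239.1), np.float32(9.0))]
narrow [(np.float32(299.1), np.float32(188.9), np.float32(13.0)), (np.float32(298.9), np.float32(184.6), np.float32(8.7)), (np.float32(294.9), np.float32(190.4), np.float32(8.8)), (np.float32(297.9), np.float32(193.1), np.float32(8.0))]
jar [(np.float32(269.6), np.float32(264.1), np.float32(11.9)), (np.float32(267.1), np.float32(267.4), np.float32(14.1)), (np.float32(272.6), np.float32(266.9), np.float32(8.0))]
```

```bash
python3 -c "
from plant import r
print(r.job_done())"
```

```text
the job is handed in; nothing more can be done
None
```

I handed the job in at about 28 s: the cup is twisted down to the bore floor, both collars sit flat on their posts, and the link lies in the cradle. The jar was not moved. I judged the seating from contact forces, tool heights and camera measurements; the hand-in call gave no verdict.

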